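# Set the eccentric stop to the gauge block and lock it

### The job

Set the small jig's stop to the steel gauge block lying in its corner: turn the black knob clockwise until the eccentric disc under it pinches the block snugly into the corner - firmly enough that it stays pinched (5 to 20 N), never as hard as 25 N. Then turn the knurled lock ring below the knob clockwise until it comes up tight and drags the tab of its washer round by about 7 mm (at least 4, never more than 13). Let go with the block still pinched, and leave the other things on the bench where they are.

Things in the scene. Friction and masses are not known exactly. Their poses are not given: they have to be found in the camera images.
- jig: Jig: aluminium plate 130 x 116 x 8 mm, fixed on the bench. Origin at z = 0 below the vertical axis shared by its turning parts; plate x -51 to 79, y -58 to 58 mm; x points from the axis to the fence. On the axis from below: eccentric disc (diameter 40, off centre, z 8 to 24 mm, one with the knob), washer (z 24 to 28), lock ring (z 34 to 46), knob (z 50 to 70). The rest is below z 28.
- knob_grip (a point): Axis, mid height of the knob: black fluted cylinder, diameter 34, height 20 mm, pointer line on top. Clockwise from above moves its disc to the block, 5 to 7 mm/rad. Turns easily (0.1 N m) for 0.15 to 1.4 rad; once the block is home the torque rises steeply, 0.015 to 0.03 N m per newton of pinch, the pinch by 2 to 4 N per 0.01 rad. Stays where left.
- stop_knob (a joint): Angle of the knob, rad, growing clockwise seen from above; range -0.9 to 1.5. It starts between -0.6 and -0.1; the angle at which the block is pinched is not marked and differs from time to time (about 0.1 to 0.75).
- ring_grip (a point): Axis, mid height of the lock ring: knurled steel, diameter 52, height 12 mm, under the narrower knob, which reaches 30 mm above this point; grip it from above with the knob between the fingers. Turns freely clockwise (0.05 N m) by 0.3 to 0.8 rad (not marked), then meets its washer and drags it at 0.4 to 0.5 N m, rising 0.8 N m per rad.
- washer_tab (a point): Outer end of the tab of the dark steel washer under the lock ring, 30 mm from the axis; at the start it points along the jig's -x. It turns only when the ring is tight, clockwise only, and stays where it is left.
- fence: Dark steel corner fence on the plate: wall 12 mm thick, 64 long, 13 high, along the jig's y, with a lip at its -y end. Origin on the plate's top, on the wall's inner face; wall on its +x side, block on its -x side, lip 21 mm toward -y. Its distance from the axis varies (about 37 to 40 mm).
- gauge_block: Loose steel gauge block 16 x 40 x 16 mm, lying on the plate between disc and fence, long side along the fence, with a little play. Origin at the centre of its underside. 80 g.
- eraser: White eraser 20 x 45 x 11 mm beside the jig, a bystander (origin under its centre).
- relay: Grey-white relay 18 x 26 x 21 mm beside the jig, a bystander (origin under its centre).
- amber_block: Amber plastic block 20 x 35 x 13 mm beside the jig, a bystander (origin under its centre).
- track: Piece of model track 26 x 87 x 6 mm, a bystander (origin under its centre).
- wagon: Grey model wagon 28 x 111 x 26 mm, a bystander (origin under its centre).
Mind the look-alikes: they are no part of the job. Leave any pink or turquoise look-alike of the jig alone.

How it is judged:
On the way, in this order (a step that is already met when the one before it is completed fails the run):
1. the block is pinched between disc and fence, the ring not yet tight (contact force between stop_knob and gauge_block above 4 N and contact force between gauge_block and fence above 2 N and distance of washer_tab from where it was at the start of the episode below 0.0015 m), for 0.2 s.
2. the lock ring is tight: the washer's tab has been dragged round (distance of washer_tab from where it was at the start of the episode above 0.0035 m and contact force between stop_knob and gauge_block above 3 N), for 0.2 s.
At the end, for the whole second after the job is handed in: The eccentric disc presses the gauge block with 3 to 22 N, the block presses on the fence with more than 2 N, the washer's tab stands 3.5 to 13.5 mm from where it was, and knob and block are at rest (all of step 2 and contact force between stop_knob and gauge_block below 22 N and contact force between gauge_block and fence above 2 N and distance of washer_tab from where it was at the start of the episode below 0.0135 m and velocity of joint stop_knob between -0.05 and 0.05 rad/s and linear speed of gauge_block below 0.01 m/s); the robot touches nothing.
It fails at once if the disc presses the gauge block with more than 25 N (contact force between stop_knob and gauge_block above 25 N).
It fails at once if the lock ring is overtightened: washer tab dragged more than 13.5 mm (distance of washer_tab from where it was at the start of the episode above 0.0135 m).
It fails at once if a bystander is moved more than 20 mm (distance of any of eraser, relay, amber_block, track, wagon from where it was at the start of the episode above 0.02 m).
It also fails if it takes over 58 s, if anything falls off the work surface, if the arm or the gripper's body presses on something with over 40 N, if the wrist force passes 120 N, or if a joint passes its speed limit or range.

### The arm

A 6-joint arm with a two-finger parallel gripper is mounted at the origin on a cart in front of the work surface, level with it; the furniture and walls round the work are solid. World frame = base frame: x ahead of the robot, y to its left, z up, the work surface at z = 0. Lengths are in m, angles in rad, forces in N, time in s.
With the tool pointing down it reaches from about 0.25 to 0.725 m from the base axis. Payload 4 kg.
Tool frame: the origin (TCP) lies midway between the tips of the shut fingers; the grasp point (between the pads) lies 19 mm behind it; z points along the fingers, y is the line along which they close (so a half turn about z gives the same grasp; the last joint's range is limited). The gripper opens to 85 mm and grips with 20 to 120 N. Pads are 22 mm wide; open, the fingers measure 114 mm over their backs; the gripper's body (76 mm by 85 mm) begins 54 mm behind the grasp point. The pads swing forward as they close: fully open they stand 13 mm farther back than shut.
Start: joints at [1.138, 0.241, 0.005, 1.335, 0, 1.571], TCP at [0.21, 0.454, 0.231] pointing down, gripper open.
Joint ranges: [-2.72, 2.72], [-1.05, 1.87], [-1.09, 1.28], [-1.99, 2.15], [-1.42, 1.44], [-3.14, 3.14]. Speed limits (rad/s): [2.79, 2.79, 3.14, 3.14, 3.14, 3.14].

### API

Orientations are given as a unit quaternion [x, y, z, w].
In Python, from workcell import bot gives the robot as it stands. The module is installed in compiled form; this text tells all that it offers.
- The arm moves only by the tool drive_tool, never from a script. Its arguments are lists of equal length, an entry for each row: "slide": the shift along the tool's x, y, z scaled (see below), a list of three; "rotation": the turn, a rotation vector about the tool's x, y, z scaled (see below), a list of three. A call has exactly 8 rows; each row is the pose to reach, as a shift and turn from the pose commanded when the call began, along the tool's axes at that moment; what a row does not reach only later rows make up. The controller multiplies each number of a shift by 250 mm and each number of a turn by 0.5 rad. A row lasts 1/8 s, in which the tool goes at most 62.5 mm and 10.7 degrees, less where a joint would pass 70% of its speed; a pose out of reach is approached as far as the arm can. A call with a number of a shift or a turn outside -1 to 1 is refused whole. A call with a gripper value outside its range is refused whole. "gripper" is the opening, from 0 (shut) to 1 (fully open), set as the call begins (left out, the last holds). The fingers move at their own pace and stop on an object; the grip force is fixed at half the most. Time passes only in rows, so rows that repeat a pose let the fingers close, or fill a call up. It gives the time, the measured TCP pose, the force, the opening and the grip force at its end, in the units of the state.
- bot.get_obs(): the state, without advancing time (a new reading comes with each control period).
- bot.camera(name): name is "scene" or "top"; returns a dict with "image" (420x560x3 uint8, red, green, blue), "z_map" (420x560 float32, m along the optical axis (not along the pixel's ray), 0 where there is no reading), "camera_matrix" (3x3 intrinsics, pixels), "k1" (the pictures are not rectified: a ray, as slopes to the right and down, at radius r is drawn at 1 + k1 r^2 times it, then the intrinsics apply), "xyz" and "orientation" of the camera in the world. Camera axes: x right, y up, looking along -z (the intrinsics and any distortion apply to the point x, -y, -z); pixel columns grow to the right and rows downward; lengths in m; the calibration is good to about 2 mm. A picture is of the moment at which its call begins.
- bot.job_done(): hands the job in; it is judged then, once.
The state is a dict: "clock": time; "joint_pos": joint angles; "joint_vel": joint speeds; "tau": joint torques, N m; "eef_pos": TCP position; "tool_rot": TCP orientation; "ft_force": force on the tool from outside, world axes, zero at the start; "ft_torque": the same for the moment, N m; "grip_width": finger opening in m; "grasp_force": force on a finger pad.
Only numpy, scipy, OpenCV 4.12 (cv2) and the standard library are available. Lean on these libraries where they do the work, as an engineer would, in place of code of your own. Each camera call takes 0.05 s, during which the arm holds its last target. There are 200 camera calls.

## Working session

There is one attempt and no reset: what is moved stays moved. The work goes in short steps, Python scripts to look and compute and a tool call to move; the robot and the scene stay as the last step left them, time stands still between calls to the robot, and variables do not carry over. Pictures are saved under pics/ and viewed, at most 10 in all, crops included, and the job is handed in when it is done.

Besides the shell and the picture viewer there is one more tool, called after ">>>" by a JSON object that holds its "api" and its "payload", one argument or row to a line. drive_tool: Moves the arm, as the interface text tells. Shifts and turns lie within -1 to 1; 1 stands for 250 mm of shift or 0.5 rad of turn. Its arguments: {"type":"object","properties":{"slide":{"type":"array","items":{"type":"array","items":{"type":"number"}}},"rotation":{"type":"array","items":{"type":"array","items":{"type":"number"}}},"gripper":{"type":"number"}},"required":["slide","rotation"]}

```bash
mkdir -p pics; cat > h.py <<'E'
import numpy as np, cv2
from scipy.spatial.transform import Rotation as R
from workcell import bot
def ray(c,u,v):
    K=c['camera_matrix']; d=np.array([(u-K[0,2])/K[0,0],(v-K[1,2])/K[1,1]]); s=d.copy()
    for _ in range(20): s=d/(1+c['k1']*(s@s))
    return R.from_quat(c['orientation']).apply([s[0],-s[1],-1.0])
def onplane(c,u,v,z):
    r=ray(c,u,v); p=np.array(c['xyz']); return p+r*(z-p[2])/r[2]
def save(c,n,box=None,k=1):
    im=c['image'][:,:,::-1]
    if box: x0,y0,x1,y1=box; im=im[y0:y1,x0:x1]
    cv2.imwrite('pics/'+n,cv2.resize(im,None,fx=k,fy=k,interpolation=cv2.INTER_CUBIC))
E
python3 - <<'E'
from h import *
o=bot.get_obs(); print(o)
for n in('scene','top'):
    c=bot.camera(n); save(c,n+'0.png'); print(n,c['xyz'],c['orientation'],c['camera_matrix'],c['k1'])
E
```

```text
{'clock': 0.0, 'joint_pos': array([1.13798643e+00, 2.41400871e-01, 3.70873662e-03, 1.33521856e+00,
       2.05390119e-05, 1.57083630e+00]), 'joint_vel': array([ 0.00085034,  0.00085477,  0.00129332,  0.00119466,  0.00050386,
       -0.00088543]), 'tau': array([-1.66303878e-03, -3.72321117e+01,  2.52405524e+01,  1.69740699e-02,
        3.51773885e-06,  1.07118274e-05]), 'eef_pos': array([0.20943443, 0.4533103 , 0.23041311]), 'tool_rot': array([ 2.14739230e-01,  9.76670848e-01, -1.03032451e-03, -2.37007497e-04]), 'ft_force': array([-0.30698618,  0.84626716, -0.49167584]), 'ft_torque': array([ 0.06898804,  0.01505686, -0.02710725]), 'grasp_force': 0.0, 'grip_width': 0.0852907399171344}
scene [ 0.16577132 -0.7490307   0.96703209] [ 0.37804764 -0.09629116 -0.21818831  0.89454003] [[474.75060676   0.         279.8987304 ]
 [  0.         474.75060676 216.51134742]
 [  0.           0.           1.        ]] -0.07980584327242406
top [0.41120876 0.0396335  1.15113936] [-0.06433238  0.06163396  0.7046177  -0.70397194] [[466.44058201   0.         283.35995466]
 [  0.         466.44058201 213.24612924]
 [  0.           0.           1.        ]] 0.004429884557880338
```

View pics/top0.png

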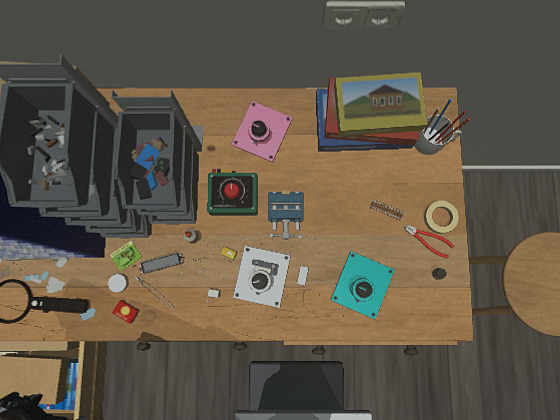

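View pics/scene0.png

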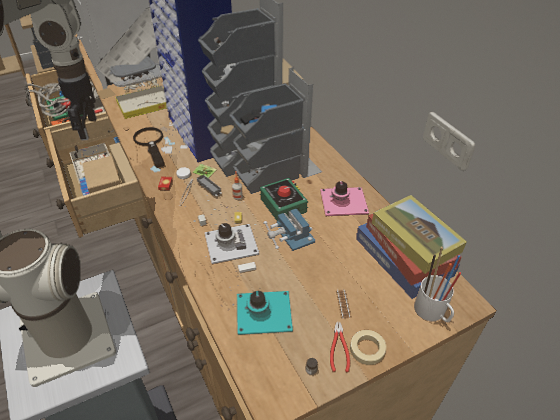

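Three jigs are visible in the top view: pink (262,130), turquoise (363,285) and bare aluminium (261,277). The aluminium one fits, being uncoloured with a fence, block and bystanders next to it. I'll confirm it in an enlarged crop.

```bash
python3 - <<'E'
from h import *
c=bot.camera('top'); save(c,'crop1.png',(205,235,315,315),7)
hsv=cv2.cvtColor(c['image'],cv2.COLOR_RGB2HSV)
m=((hsv[...,1]<40)&(hsv[...,2]>130)).astype(np.uint8); m[:,:228]=0;m[:,296:]=0;m[:240]=0;m[312:]=0
n,l,s,ce=cv2.connectedComponentsWithStats(m); i=1+s[1:,4].argmax(); print(s[i],ce[i])
cn=max(cv2.findContours((l==i).astype(np.uint8),0,2)[0],key=cv2.contourArea)
rect=cv2.minAreaRect(cn); print(rect)
b=cv2.boxPoints(rect)
P=np.array([onplane(c,*p,0.008) for p in b]); print(P); print([np.linalg.norm(P[i]-P[i-1]) for i in range(4)])
# knob: dark
g=hsv[...,2]; k=(g<60).astype(np.uint8); k[:,:245]=0;k[:,280:]=0;k[:270]=0;k[:,]=k;k[300:]=0
n,l,s,ce=cv2.connectedComponentsWithStats(k);
for j in range(1,n):
  if s[j,4]>20: print(s[j],ce[j],onplane(c,*ce[j],0.07))
# z_map-based top of knob
z=c['z_map']; p=np.array(c['xyz'])
pts=[]
for v in range(255,305):
  for u in range(240,290):
    q=p+ray(c,u,v)*z[v,u]
    if 0.06<q[2]<0.085: pts.append(q)
pts=np.array(pts); print(len(pts),pts.mean(0),pts.min(0),pts.max(0))
E
```

```text
[ 233  246   57   62 1968] [261.02489837 276.94207317]
((261.46826171875, 276.2093505859375), (47.28571319580078, 53.78419876098633), 12.200468063354492)
[[0.41095369 0.16633729 0.008     ]
 [0.53821631 0.14075441 0.008     ]
 [0.51351871 0.02710314 0.008     ]
 [0.3872617  0.05481467 0.008     ]]
[np.float64(0.11401142677517996), np.float64(0.12980854187645016), np.float64(0.11630383879565617), np.float64(0.12926236862867388)]
[252 273  16  16  57] [260.61403509 279.33333333] [0.45196811 0.09605043 0.07      ]
182 [0.4482437  0.09956857 0.06961858] [0.43233644 0.08355965 0.06016646] [0.46434643 0.11608717 0.07458086]
```

View pics/crop1.png

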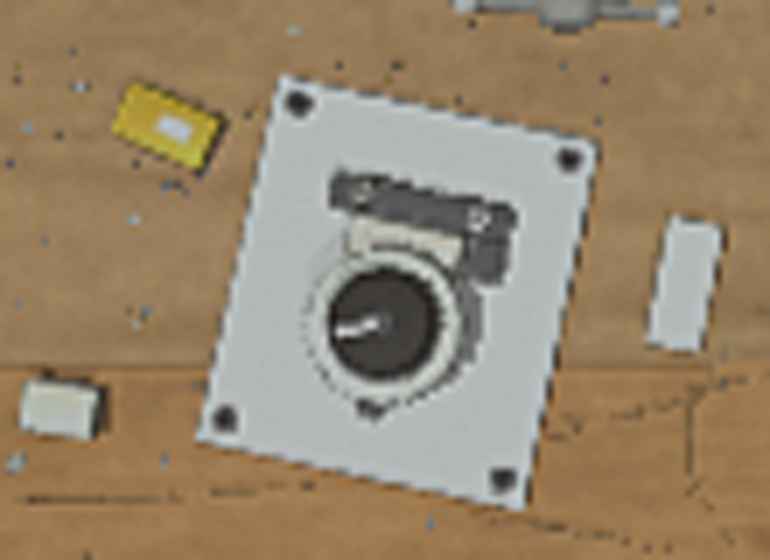

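The crop shows the aluminium jig (centre about 261,277). It has the dark fence at top, the block below it, the black knob at about (261,281) with its pointer to the left, and the tab at the bottom (258,293). This is the one to work on. Its axis is near (0.448, 0.100) with a yaw of about -12°, so I'm moving over it now.

>>> {"api": "drive_tool", "payload": {
  "slide": [
    [-0.1,-0.06,0],
    [-0.25,-0.15,0],
    [-0.4,-0.24,0],
    [-0.55,-0.33,0],
    [-0.7,-0.42,0],
    [-0.85,-0.51,0],
    [-0.97,-0.58,0],
    [-1,-0.6,0]
  ],
  "rotation": [
    [0,0,0],
    [0,0,0],
    [0,0,0],
    [0,0,0],
    [0,0,0],
    [0,0,0],
    [0,0,0],
    [0,0,0]
  ],
  "gripper": 1
}}

```text
clock: 1.15
eef_pos: [0.3743, 0.2114, 0.2311]
tool_rot: [0.216, 0.976, -0.0, -0.0]
ft_force: [0.3, -0.1, 1.1]
grip_width: 0.0854
grasp_force: 0.0
```

>>> {"api": "drive_tool", "payload": {
  "slide": [
    [-0.08,-0.05,0.05],
    [-0.18,-0.11,0.14],
    [-0.28,-0.18,0.24],
    [-0.38,-0.24,0.34],
    [-0.46,-0.286,0.4],
    [-0.46,-0.286,0.44],
    [-0.46,-0.286,0.44],
    [-0.46,-0.286,0.44]
  ],
  "rotation": [
    [0,0,0],
    [0,0,0],
    [0,0,0],
    [0,0,0],
    [0,0,0],
    [0,0,0],
    [0,0,0],
    [0,0,0]
  ]
}}

```text
clock: 2.15
eef_pos: [0.448, 0.1007, 0.1219]
tool_rot: [0.214, 0.977, 0.0, 0.0]
ft_force: [0.4, -0.4, -0.5]
grip_width: 0.0855
grasp_force: 0.0
```

```bash
python3 - <<'E'
from h import *
o=bot.get_obs(); print({k:np.round(o[k],4) for k in o})
c=bot.camera('scene'); save(c,'s1.png',(180,190,280,270),8)
E
```

```text
{'clock': np.float64(2.15), 'joint_pos': array([ 2.2090e-01,  2.4210e-01, -2.9350e-01,  1.0346e+00,  3.0000e-04,
        6.5220e-01]), 'joint_vel': array([-0.0016, -0.0067,  0.0065, -0.0006, -0.0009, -0.0022]), 'tau': array([-1.37400e-01, -3.41279e+01,  2.22426e+01,  1.66000e-02,
       -3.60000e-03,  3.60000e-03]), 'eef_pos': array([0.448 , 0.1007, 0.1219]), 'tool_rot': array([2.140e-01, 9.768e-01, 3.000e-04, 2.000e-04]), 'ft_force': array([ 0.4259, -0.3861, -0.5365]), 'ft_torque': array([ 0.0139, -0.0436, -0.0322]), 'grasp_force': np.float64(0.0), 'grip_width': np.float64(0.0855)}
```

View pics/s1.png

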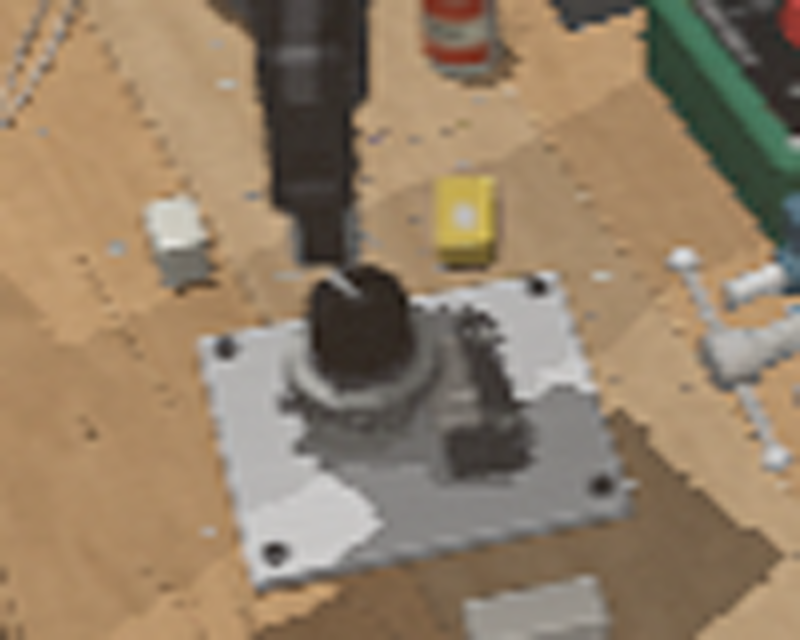

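The scene crop shows the finger straight above the knob (crop 359,285; pixel about 225,226). The ring, tab and fence corner are clear, and the bystanders stand low and away from it. I'm descending, then gripping the knob.

>>> {"api": "drive_tool", "payload": {
  "slide": [
    [0,0,0.05],
    [0,0,0.12],
    [0,0,0.19],
    [0,0,0.25],
    [0,0,0.28],
    [0,0,0.288],
    [0,0,0.288],
    [0,0,0.288]
  ],
  "rotation": [
    [0,0,0],
    [0,0,0],
    [0,0,0],
    [0,0,0],
    [0,0,0],
    [0,0,0],
    [0,0,0],
    [0,0,0]
  ],
  "gripper": 0.6
}}

```text
clock: 3.2
eef_pos: [0.4486, 0.0999, 0.0498]
tool_rot: [0.215, 0.977, 0.0, 0.001]
ft_force: [0.5, 0.3, 0.4]
grip_width: 0.0513
grasp_force: 0.0
```

>>> {"api": "drive_tool", "payload": {
  "slide": [
    [0,0,0],
    [0,0,0],
    [0,0,0],
    [0,0,0],
    [0,0,0],
    [0,0,0],
    [0,0,0],
    [0,0,0]
  ],
  "rotation": [
    [0,0,0],
    [0,0,0],
    [0,0,0],
    [0,0,0],
    [0,0,0],
    [0,0,0],
    [0,0,0],
    [0,0,0]
  ],
  "gripper": 0.3
}}

```text
clock: 4.2
eef_pos: [0.4495, 0.1017, 0.0505]
tool_rot: [0.214, 0.977, 0.002, 0.001]
ft_force: [-0.7, 4.5, 4.3]
grip_width: 0.0316
grasp_force: 59.3
```

```bash
cat > s.py <<'E'
from h import *
o=bot.get_obs(); print({k:np.round(o[k],4).tolist() for k in o if k not in('joint_vel',)})
f=R.from_quat(o['tool_rot']).inv(); print('tool F',f.apply(o['ft_force']).round(2),'T',f.apply(o['ft_torque']).round(3))
E
python3 s.py
```

```text
{'clock': 4.2, 'joint_pos': [0.2201, 0.3298, -0.39, 0.8472, 0.0035, 0.6517], 'tau': [-2.3491, -34.1493, 18.0193, 0.3755, -1.425, 0.0488], 'eef_pos': [0.4495, 0.1017, 0.0505], 'tool_rot': [0.2141, 0.9768, 0.0024, 0.001], 'ft_force': [-0.7131, 4.4865, 4.2904], 'ft_torque': [1.02, 0.0095, 0.094], 'grasp_force': 59.346, 'grip_width': 0.0316}
tool F [ 2.52  3.8  -4.27] T [-0.923  0.436 -0.091]
```

>>> {"api": "drive_tool", "payload": {
  "slide": [
    [0,0.004,0],
    [0,0.008,0],
    [0,0.008,0],
    [0,0.008,0],
    [0,0.008,0],
    [0,0.008,0],
    [0,0.008,0],
    [0,0.008,0]
  ],
  "rotation": [
    [0,0,0],
    [0,0,0],
    [0,0,0.04],
    [0,0,0.09],
    [0,0,0.14],
    [0,0,0.19],
    [0,0,0.24],
    [0,0,0.28]
  ]
}}

```text
clock: 5.2
eef_pos: [0.4496, 0.1019, 0.0505]
tool_rot: [0.283, 0.959, 0.001, 0.001]
ft_force: [-1.5, 2.1, 7.4]
grip_width: 0.0322
grasp_force: 59.7
```

```bash
python3 s.py
```

```text
{'clock': 5.2, 'joint_pos': [0.2226, 0.3314, -0.3877, 0.8498, 0.0004, 0.7957], 'tau': [-0.9022, -32.9107, 18.3881, -0.5027, -0.5058, -0.0209], 'eef_pos': [0.4496, 0.1019, 0.0505], 'tool_rot': [0.2827, 0.9592, 0.0006, 0.0007], 'ft_force': [-1.5119, 2.0562, 7.3898], 'ft_torque': [0.2984, 0.2929, 0.1292], 'grasp_force': 59.7205, 'grip_width': 0.0322}
tool F [ 2.38  0.92 -7.39] T [-0.092  0.408 -0.128]
```

>>> {"api": "drive_tool", "payload": {
  "slide": [
    [0,0,-0.004],
    [0,0,-0.004],
    [0,0,-0.004],
    [0,0,-0.004],
    [0,0,-0.004],
    [0,0,-0.004],
    [0,0,-0.004],
    [0,0,-0.004]
  ],
  "rotation": [
    [0,0,0.02],
    [0,0,0.04],
    [0,0,0.06],
    [0,0,0.08],
    [0,0,0.1],
    [0,0,0.1],
    [0,0,0.1],
    [0,0,0.1]
  ]
}}

```text
clock: 6.2
eef_pos: [0.4496, 0.1019, 0.0505]
tool_rot: [0.306, 0.952, 0.001, 0.0]
ft_force: [2.1, 4.7, 0.9]
grip_width: 0.0319
grasp_force: 60.1
```

```bash
cat > t.py <<'E'
from h import *
o=bot.get_obs(); f=R.from_quat(o['tool_rot']).inv()
print(o['clock'].round(2) if hasattr(o['clock'],'round') else o['clock'],'j6',o['joint_pos'][5].round(4),'yaw',(2*np.arctan2(o['tool_rot'][0],o['tool_rot'][1])).round(4),'F',f.apply(o['ft_force']).round(2),'T',f.apply(o['ft_torque']).round(3),'w',o['grip_width'].round(4),'tau6',o['tau'][5].round(3))
E
python3 t.py
```

```text
Traceback (most recent call last):
  File "t.py", line 3, in <module>
    print(o['clock'].round(2) if hasattr(o['clock'],'round') else o['clock'],'j6',o['joint_pos'][5].round(4),'yaw',(2*np.arctan2(o['tool_rot'][0],o['tool_rot'][1])).round(4),'F',f.apply(o['ft_force']).round(2),'T',f.apply(o['ft_torque']).round(3),'w',o['grip_width'].round(4),'tau6',o['tau'][5].round(3))
                                                                                                                                                                                                                                                           ^^^^^^^^^^^^^^^^^^^^^
AttributeError: 'float' object has no attribute 'round'
```

```bash
cat > t.py <<'E'
from h import *
o=bot.get_obs(); f=R.from_quat(o['tool_rot']).inv()
print(*[np.round(a,4).tolist() for a in (o['clock'],o['joint_pos'][5],2*np.arctan2(o['tool_rot'][0],o['tool_rot'][1]),o['grip_width'],o['tau'][5])],'F',f.apply(o['ft_force']).round(2),'T',f.apply(o['ft_torque']).round(3))
E
python3 t.py
```

```text
6.2 0.8453 0.6228 0.0319 0.0045 F [ 1.05  5.01 -0.86] T [-1.195  0.03  -0.032]
```

>>> {"api": "drive_tool", "payload": {
  "slide": [
    [0,0,0],
    [0,0,0],
    [0,0,0],
    [0,0,0],
    [0,0,0],
    [0,0,0],
    [0,0,0],
    [0,0,0]
  ],
  "rotation": [
    [0,0,0.0125],
    [0,0,0.025],
    [0,0,0.0375],
    [0,0,0.05],
    [0,0,0.0625],
    [0,0,0.075],
    [0,0,0.0875],
    [0,0,0.1]
  ]
}}

```text
clock: 7.2
eef_pos: [0.4496, 0.102, 0.0505]
tool_rot: [0.33, 0.944, 0.001, 0.0]
ft_force: [3.4, 5.4, 1.0]
grip_width: 0.0315
grasp_force: 60.1
```

```bash
python3 t.py
```

```text
7.2 0.8952 0.6726 0.0315 0.0672 F [ 0.72  6.35 -0.95] T [-1.219  0.097 -0.147]
```

>>> {"api": "drive_tool", "payload": {
  "slide": [
    [0,0.002,0],
    [0,0.004,0],
    [0,0.004,0],
    [0,0.004,0],
    [0,0.004,0],
    [0,0.004,0],
    [0,0.004,0],
    [0,0.004,0]
  ],
  "rotation": [
    [0,0,0.0125],
    [0,0,0.025],
    [0,0,0.0375],
    [0,0,0.05],
    [0,0,0.0625],
    [0,0,0.075],
    [0,0,0.0875],
    [0,0,0.1]
  ]
}}

```text
clock: 8.2
eef_pos: [0.4497, 0.1021, 0.0505]
tool_rot: [0.354, 0.935, -0.0, 0.0]
ft_force: [1.4, 1.5, 4.6]
grip_width: 0.0321
grasp_force: 60.4
```

```bash
python3 t.py
```

```text
8.2 0.947 0.7234 0.0321 0.0625 F [-0.07  2.05 -4.62] T [-0.576 -0.095 -0.113]
```

>>> {"api": "drive_tool", "payload": {
  "slide": [
    [0,0,0],
    [0,0,0],
    [0,0,0],
    [0,0,0],
    [0,0,0],
    [0,0,0],
    [0,0,0],
    [0,0,0]
  ],
  "rotation": [
    [0,0,0.0125],
    [0,0,0.025],
    [0,0,0.0375],
    [0,0,0.05],
    [0,0,0.0625],
    [0,0,0.075],
    [0,0,0.0875],
    [0,0,0.1]
  ]
}}

```text
clock: 9.2
eef_pos: [0.4497, 0.1021, 0.0505]
tool_rot: [0.377, 0.926, -0.0, 0.0]
ft_force: [2.1, 1.6, 4.6]
grip_width: 0.0321
grasp_force: 60.4
```

```bash
python3 t.py
```

```text
9.2 0.997 0.7734 0.0321 0.0628 F [-0.39  2.67 -4.59] T [-0.577  0.013 -0.132]
```

>>> {"api": "drive_tool", "payload": {
  "slide": [
    [0,0,0],
    [0,0,0],
    [0,0,0],
    [0,0,0],
    [0,0,0],
    [0,0,0],
    [0,0,0],
    [0,0,0]
  ],
  "rotation": [
    [0,0,0.0125],
    [0,0,0.025],
    [0,0,0.0375],
    [0,0,0.05],
    [0,0,0.0625],
    [0,0,0.075],
    [0,0,0.0875],
    [0,0,0.1]
  ]
}}

```text
clock: 10.2
eef_pos: [0.4498, 0.1022, 0.0505]
tool_rot: [0.4, 0.916, -0.0, 0.0]
ft_force: [1.8, 1.5, 5.5]
grip_width: 0.0319
grasp_force: 60.4
```

```bash
python3 t.py
```

```text
10.2 1.047 0.8233 0.0319 0.063 F [-0.13  2.37 -5.51] T [-0.672 -0.025 -0.095]
```

>>> {"api": "drive_tool", "payload": {
  "slide": [
    [0,0,0],
    [0,0,0],
    [0,0,0],
    [0,0,0],
    [0,0,0],
    [0,0,0],
    [0,0,0],
    [0,0,0]
  ],
  "rotation": [
    [0,0,0.0125],
    [0,0,0.025],
    [0,0,0.0375],
    [0,0,0.05],
    [0,0,0.0625],
    [0,0,0.075],
    [0,0,0.0875],
    [0,0,0.1]
  ]
}}

```text
clock: 11.2
eef_pos: [0.4498, 0.1022, 0.0505]
tool_rot: [0.423, 0.906, -0.0, 0.0]
ft_force: [2.4, 1.8, 4.6]
grip_width: 0.0321
grasp_force: 60.5
```

```bash
python3 t.py
```

```text
11.2 1.097 0.8733 0.0321 0.0635 F [-0.17  3.01 -4.58] T [-0.681 -0.015 -0.071]
```

>>> {"api": "drive_tool", "payload": {
  "slide": [
    [0,0,0],
    [0,0,0],
    [0,0,0],
    [0,0,0],
    [0,0,0],
    [0,0,0],
    [0,0,0],
    [0,0,0]
  ],
  "rotation": [
    [0,0,0.0125],
    [0,0,0.025],
    [0,0,0.0375],
    [0,0,0.05],
    [0,0,0.0625],
    [0,0,0.075],
    [0,0,0.0875],
    [0,0,0.1]
  ]
}}

```text
clock: 12.2
eef_pos: [0.4499, 0.1023, 0.0505]
tool_rot: [0.445, 0.895, 0.0, 0.0]
ft_force: [1.9, 1.1, 5.1]
grip_width: 0.0322
grasp_force: 60.5
```

```bash
python3 t.py
```

```text
12.2 1.147 0.9233 0.0322 0.0634 F [-0.26  2.17 -5.07] T [-0.702  0.049 -0.103]
```

>>> {"api": "drive_tool", "payload": {
  "slide": [
    [0,0,0],
    [0,0,0],
    [0,0,0],
    [0,0,0],
    [0,0,0],
    [0,0,0],
    [0,0,0],
    [0,0,0]
  ],
  "rotation": [
    [0,0,0.0125],
    [0,0,0.025],
    [0,0,0.0375],
    [0,0,0.05],
    [0,0,0.0625],
    [0,0,0.075],
    [0,0,0.0875],
    [0,0,0.1]
  ]
}}

```text
clock: 13.2
eef_pos: [0.4499, 0.1023, 0.0505]
tool_rot: [0.468, 0.884, 0.0, 0.0]
ft_force: [2.1, 1.7, 4.9]
grip_width: 0.0319
grasp_force: 60.5
```

```bash
python3 t.py
```

```text
13.2 1.197 0.9732 0.0319 0.0689 F [ 0.22  2.65 -4.94] T [-0.69   0.121 -0.116]
```

>>> {"api": "drive_tool", "payload": {
  "slide": [
    [0,0,0],
    [0,0,0],
    [0,0,0],
    [0,0,0],
    [0,0,0],
    [0,0,0],
    [0,0,0],
    [0,0,0]
  ],
  "rotation": [
    [0,0,0.01],
    [0,0,0.02],
    [0,0,0.03],
    [0,0,0.04],
    [0,0,0.05],
    [0,0,0.06],
    [0,0,0.07],
    [0,0,0.08]
  ]
}}

```text
clock: 14.2
eef_pos: [0.45, 0.1023, 0.0505]
tool_rot: [0.485, 0.874, 0.0, 0.0]
ft_force: [1.9, 1.4, 4.2]
grip_width: 0.0317
grasp_force: 60.5
```

```bash
python3 t.py
```

```text
14.2 1.2369 1.0132 0.0317 0.0769 F [ 0.21  2.37 -4.19] T [-0.67   0.034 -0.118]
```

>>> {"api": "drive_tool", "payload": {
  "slide": [
    [0,0,0],
    [0,0,0],
    [0,0,0],
    [0,0,0],
    [0,0,0],
    [0,0,0],
    [0,0,0],
    [0,0,0]
  ],
  "rotation": [
    [0,0,0.01],
    [0,0,0.02],
    [0,0,0.03],
    [0,0,0.04],
    [0,0,0.05],
    [0,0,0.06],
    [0,0,0.07],
    [0,0,0.08]
  ]
}}

```text
clock: 15.2
eef_pos: [0.45, 0.1023, 0.0505]
tool_rot: [0.503, 0.865, 0.0, 0.0]
ft_force: [2.6, 2.0, 4.9]
grip_width: 0.032
grasp_force: 60.5
```

```bash
python3 t.py
```

```text
15.2 1.2769 1.0532 0.032 0.0787 F [ 0.4   3.24 -4.94] T [-0.764  0.058 -0.161]
```

>>> {"api": "drive_tool", "payload": {
  "slide": [
    [0,0,0],
    [0,0,0],
    [0,0,0],
    [0,0,0],
    [0,0,0],
    [0,0,0],
    [0,0,0],
    [0,0,0]
  ],
  "rotation": [
    [0,0,0.01],
    [0,0,0.02],
    [0,0,0.03],
    [0,0,0.04],
    [0,0,0.05],
    [0,0,0.06],
    [0,0,0.07],
    [0,0,0.08]
  ]
}}

```text
clock: 16.2
eef_pos: [0.45, 0.1024, 0.0505]
tool_rot: [0.519, 0.854, 0.0, 0.0]
ft_force: [2.4, 1.8, 5.7]
grip_width: 0.0319
grasp_force: 60.5
```

```bash
python3 t.py
```

```text
16.2 1.3164 1.0925 0.0319 0.3186 F [ 0.5   3.02 -5.66] T [-0.831  0.207 -0.304]
```

Joint 6 torque jumped by 0.24 N m, which puts the pinch at roughly 8 to 16 N. I'm letting go of the knob and going down to the ring.

>>> {"api": "drive_tool", "payload": {
  "slide": [
    [0,0,0],
    [0,0,0],
    [0,0,0],
    [0,0,0],
    [0,0.003,0.02],
    [0,0.003,0.05],
    [0,0.003,0.08],
    [0,0.003,0.088]
  ],
  "rotation": [
    [0,0,0],
    [0,0,0],
    [0,0,0],
    [0,0,0],
    [0,0,0],
    [0,0,0],
    [0,0,0],
    [0,0,0]
  ],
  "gripper": 1
}}

```text
clock: 17.2
eef_pos: [0.4496, 0.1025, 0.0274]
tool_rot: [0.52, 0.854, -0.001, -0.001]
ft_force: [0.4, -0.7, 0.1]
grip_width: 0.0854
grasp_force: 0.0
```

```bash
python3 t.py
```

```text
17.2 1.317 1.0928 0.0854 0.0 F [-0.77  0.   -0.12] T [-0.048 -0.034  0.044]
```

>>> {"api": "drive_tool", "payload": {
  "slide": [
    [0,0,0],
    [0,0,0],
    [0,0,0],
    [0,0,0],
    [0,0,0],
    [0,0,0],
    [0,0,0],
    [0,0,0]
  ],
  "rotation": [
    [0,0,0],
    [0,0,0],
    [0,0,0],
    [0,0,0],
    [0,0,0],
    [0,0,0],
    [0,0,0],
    [0,0,0]
  ],
  "gripper": 0.5
}}

```text
clock: 18.2
eef_pos: [0.4503, 0.1026, 0.029]
tool_rot: [0.52, 0.854, 0.0, 0.0]
ft_force: [-3.0, -0.6, 5.6]
grip_width: 0.0496
grasp_force: 61.3
```

```bash
python3 s.py;python3 t.py
```

```text
{'clock': 18.2, 'joint_pos': [0.2241, 0.3648, -0.4085, 0.7971, -0.0002, 1.317], 'tau': [0.1419, -34.5433, 18.8199, -0.9291, 0.0825, 0.0011], 'eef_pos': [0.4503, 0.1026, 0.029], 'tool_rot': [0.5196, 0.8544, 0.0001, 0.0002], 'ft_force': [-2.9777, -0.6045, 5.6137], 'ft_torque': [-0.1356, 0.3894, 0.0248], 'grasp_force': 61.3467, 'grip_width': 0.0496}
tool F [ 0.83 -2.92 -5.61] T [ 0.408  0.059 -0.025]
18.2 1.317 1.0928 0.0496 0.0011 F [ 0.83 -2.92 -5.61] T [ 0.408  0.059 -0.025]
```

>>> {"api": "drive_tool", "payload": {
  "slide": [
    [0,0,0],
    [0,0,0],
    [0,0,0],
    [0,0,0],
    [0,0,0],
    [0,0,0],
    [0,0,0],
    [0,0,0]
  ],
  "rotation": [
    [0,0,0.07],
    [0,0,0.14],
    [0,0,0.21],
    [0,0,0.28],
    [0,0,0.35],
    [0,0,0.42],
    [0,0,0.49],
    [0,0,0.56]
  ]
}}

```text
clock: 19.2
eef_pos: [0.4507, 0.1027, 0.029]
tool_rot: [0.634, 0.773, 0.0, 0.0]
ft_force: [-2.0, -0.7, 5.8]
grip_width: 0.0497
grasp_force: 61.3
```

```bash
python3 t.py
```

```text
19.2 1.5982 1.374 0.0497 -0.1803 F [-0.26 -2.05 -5.75] T [ 0.296 -0.097 -0.111]
```

>>> {"api": "drive_tool", "payload": {
  "slide": [
    [0,0,0],
    [0,0,0],
    [0,0,0],
    [0,0,0],
    [0,0,0],
    [0,0,0],
    [0,0,0],
    [0,0,0]
  ],
  "rotation": [
    [0,0,0.02],
    [0,0,0.04],
    [0,0,0.06],
    [0,0,0.08],
    [0,0,0.1],
    [0,0,0.12],
    [0,0,0.14],
    [0,0,0.16]
  ]
}}

```text
clock: 20.2
eef_pos: [0.4507, 0.1027, 0.029]
tool_rot: [0.664, 0.747, 0.0, 0.0]
ft_force: [-1.8, -1.0, 5.1]
grip_width: 0.0495
grasp_force: 61.3
```

```bash
python3 t.py
```

```text
20.2 1.6773 1.4532 0.0495 -0.0173 F [-0.75 -1.91 -5.14] T [ 0.267 -0.142 -0.001]
```

>>> {"api": "drive_tool", "payload": {
  "slide": [
    [0,0,0],
    [0,0,0],
    [0,0,0],
    [0,0,0],
    [0,0,0],
    [0,0,0],
    [0,0,0],
    [0,0,0]
  ],
  "rotation": [
    [0,0,0.02],
    [0,0,0.04],
    [0,0,0.06],
    [0,0,0.08],
    [0,0,0.1],
    [0,0,0.12],
    [0,0,0.14],
    [0,0,0.16]
  ]
}}

```text
clock: 21.2
eef_pos: [0.4508, 0.1027, 0.029]
tool_rot: [0.694, 0.72, 0.001, 0.0]
ft_force: [-1.6, -1.6, 5.1]
grip_width: 0.0495
grasp_force: 61.3
```

```bash
python3 t.py
```

```text
21.2 1.7574 1.5332 0.0495 -0.0169 F [-1.5  -1.63 -5.07] T [ 0.158 -0.175 -0.058]
```

>>> {"api": "drive_tool", "payload": {
  "slide": [
    [0,0,0],
    [0,0,0],
    [0,0,0],
    [0,0,0],
    [0,0,0],
    [0,0,0],
    [0,0,0],
    [0,0,0]
  ],
  "rotation": [
    [0,0,0.02],
    [0,0,0.04],
    [0,0,0.06],
    [0,0,0.08],
    [0,0,0.1],
    [0,0,0.12],
    [0,0,0.14],
    [0,0,0.16]
  ]
}}

```text
clock: 22.2
eef_pos: [0.451, 0.1027, 0.029]
tool_rot: [0.722, 0.692, 0.001, 0.001]
ft_force: [-0.1, -0.2, 5.1]
grip_width: 0.0497
grasp_force: 61.3
```

```bash
python3 t.py
```

```text
22.2 1.8374 1.6132 0.0497 -0.0165 F [-0.23 -0.11 -5.12] T [ 0.153 -0.149 -0.044]
```

>>> {"api": "drive_tool", "payload": {
  "slide": [
    [0,0,0],
    [0,0,0],
    [0,0,0],
    [0,0,0],
    [0,0,0],
    [0,0,0],
    [0,0,0],
    [0,0,0]
  ],
  "rotation": [
    [0,0,0.02],
    [0,0,0.04],
    [0,0,0.06],
    [0,0,0.08],
    [0,0,0.1],
    [0,0,0.12],
    [0,0,0.14],
    [0,0,0.16]
  ]
}}

```text
clock: 23.2
eef_pos: [0.4511, 0.1027, 0.029]
tool_rot: [0.749, 0.663, 0.001, 0.001]
ft_force: [-0.9, -0.9, 4.2]
grip_width: 0.0496
grasp_force: 61.3
```

```bash
python3 t.py
```

```text
23.2 1.9162 1.6919 0.0496 0.475 F [-1.   -0.8  -4.22] T [ 0.023 -0.23  -0.537]
```

The ring has met its washer, with the tab dragged at most 0.08 rad so far. I'm adding 0.19 rad, which gives 6 to 8 mm in all.

>>> {"api": "drive_tool", "payload": {
  "slide": [
    [0,0,0],
    [0,0,0],
    [0,0,0],
    [0,0,0],
    [0,0,0],
    [0,0,0],
    [0,0,0],
    [0,0,0]
  ],
  "rotation": [
    [0,0,0.06],
    [0,0,0.12],
    [0,0,0.18],
    [0,0,0.24],
    [0,0,0.3],
    [0,0,0.36],
    [0,0,0.38],
    [0,0,0.38]
  ]
}}

```text
clock: 24.2
eef_pos: [0.4513, 0.1026, 0.029]
tool_rot: [0.808, 0.589, 0.001, 0.001]
ft_force: [-0.3, -1.4, 4.7]
grip_width: 0.0501
grasp_force: 61.2
```

```bash
python3 t.py
```

```text
24.2 2.1062 1.882 0.0501 0.5801 F [-1.39  0.18 -4.66] T [-0.137 -0.268 -0.56 ]
```

>>> {"api": "drive_tool", "payload": {
  "slide": [
    [0,0,0],
    [0,0,0],
    [0,0,0],
    [0,0,0],
    [0,0,-0.08],
    [0,0,-0.2],
    [0,0,-0.35],
    [0,0,-0.5]
  ],
  "rotation": [
    [0,0,0],
    [0,0,0],
    [0,0,0],
    [0,0,0],
    [0,0,0],
    [0,0,0],
    [0,0,0],
    [0,0,0]
  ],
  "gripper": 1
}}

```text
clock: 25.2
eef_pos: [0.45, 0.1026, 0.1543]
tool_rot: [0.808, 0.589, -0.0, -0.0]
ft_force: [0.2, 0.5, -1.0]
grip_width: 0.0855
grasp_force: 0.0
```

>>> {"api": "drive_tool", "payload": {
  "slide": [
    [0.05,0,-0.1],
    [0.15,0.1,-0.2],
    [0.25,0.2,-0.3],
    [0.35,0.3,-0.3],
    [0.45,0.4,-0.3],
    [0.55,0.45,-0.3],
    [0.6,0.5,-0.3],
    [0.6,0.5,-0.3]
  ],
  "rotation": [
    [0,0,0],
    [0,0,0],
    [0,0,0],
    [0,0,0],
    [0,0,0],
    [0,0,0],
    [0,0,0],
    [0,0,0]
  ]
}}

```text
clock: 26.2
eef_pos: [0.6157, 0.2075, 0.2271]
tool_rot: [0.808, 0.589, -0.001, -0.0]
ft_force: [-0.3, -0.3, 0.0]
grip_width: 0.0854
grasp_force: 0.0
```

```bash
python3 t.py; python3 - <<'E'
from h import *
c=bot.camera('top'); a=cv2.imread('pics/top0.png'); im=c['image'][:,:,::-1]
f=lambda i:cv2.resize(i[245:310,228:296],None,fx=5.8,fy=5.8,interpolation=cv2.INTER_CUBIC)
cv2.imwrite('pics/cmp.png',np.hstack([f(a),f(im)]))
E
```

```text
26.2 2.2074 1.8823 0.0854 0.009 F [-0.33 -0.17 -0.02] T [ 0.01   0.002 -0.004]
```

View pics/cmp.png

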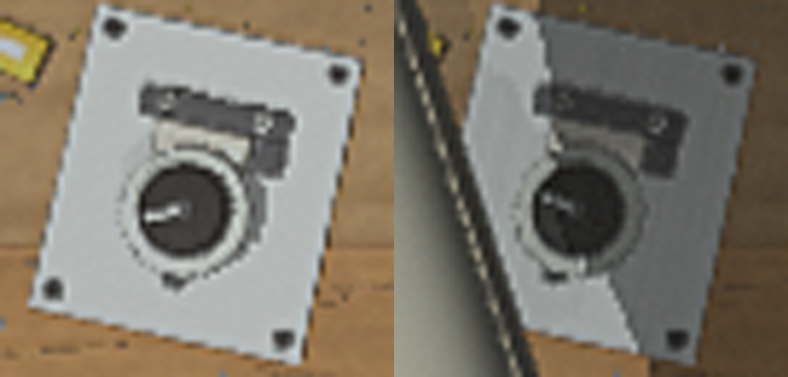

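The picture pair shows the tab moved from (174,282) to (159,277) in its own crop, about 6.5 mm. The knob's pointer has turned clockwise and the block is up against the fence. The tool is clear of everything, so I'm handing in.

```bash
python3 -c "
from workcell import bot
print(bot.job_done())"
```

```text
the job is handed in; nothing more can be done
None
```

I handed the job in at about 26 s with the block pinched at an estimated 8–16 N (from joint torque) and the washer tab dragged round by about 6.5 mm (from the camera); the gripper is clear, no bystander was touched, and the hand-in returned no verdict.

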